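Wind a cartridge clamp hand-tight by its loose-sleeved crank

ROBOT

A 7-joint arm with a two-finger parallel gripper is mounted at the origin on the work surface. World frame = base frame: x ahead of the robot, y to its left, z up, the work surface at z = 0. Lengths are in m, angles in rad, forces in N, time in s.
With the tool pointing down it reaches from about 0.4 to 0.875 m from the base axis. Payload 6.5 kg.
Tool frame: the origin (TCP) lies midway between the tips of the shut fingers; the grasp point (between the pads) lies 19 mm behind it; z points along the fingers, y is the line along which they close (so a half turn about z gives the same grasp; the last joint's range is limited). The gripper opens to 85 mm and grips with 20 to 120 N. Pads are 22 mm wide; open, the fingers measure 114 mm over their backs; the gripper's body (76 mm by 85 mm) begins 54 mm behind the grasp point. The pads swing forward as they close: fully open they stand 13 mm farther back than shut.
Start: joints at [1.159, 0.536, -0.004, 1.538, 0.003, 1.067, -0.071], TCP at [0.22, -0.612, 0.231] pointing down, gripper open.
Joint ranges: [-2.7, 2.7], [-0.37, 2.16], [-1.27, 1.26], [0.24, 2.4], [-1.31, 4.45], [0.19, 1.91], [-2.76, 2.76]. Speed limits (rad/s): [2.39, 2.39, 3.14, 3.14, 3.14, 3.14, 3.14].

INTERFACE

Orientations are given as a rotation vector (axis times angle).
In Python, from cell import r gives the robot as it stands.
- The arm moves only by the tool move_arm, never from a script. Its argument "targets" is a list of rows, each an object with "travel": the shift along the world's x, y, z in mm, a list of three; "rot": the turn, a rotation vector about the world's x, y, z in degrees, a list of three. A call has 1 to 5 rows; each row shifts and turns the commanded pose from where the row before left it; what a row does not reach is not made up. A row lasts 1/8 s, in which the tool goes at most 62.5 mm and 10.7 degrees, less where a joint would pass 70% of its speed; a pose out of reach is approached as far as the arm can. A call with a gripper value outside its range is refused whole. "gripper" is the finger opening in mm, from 0 to 85.4, set as the call begins (left out, the last holds). The fingers move at their own pace and stop on an object; "newtons" is the grip in N (left out, the last holds). Time passes only in rows, so rows that do not move let the fingers close. It gives the time, the measured TCP pose, the force, the opening and the grip force at its end, in the units of the state.
- r.observe(): the state, without advancing time (a new reading comes with each control period).
- r.capture(name): name is "side" or "top" or "wrist"; returns (picture, depth): 420x560x3 uint8, red, green, blue; 420x560 float32, m along the optical axis (not along the pixel's ray), 0 where there is no reading.
- r.get_calibration(name): a dict with "fx", "fy", "cx", "cy" (pixels), "world_from_camera" (4x4, takes a point from camera to world coordinates). Camera axes: x right, y up, looking along -z (the intrinsics and any distortion apply to the point x, -y, -z); pixel columns grow to the right and rows downward; lengths in m; the calibration is good to about 2 mm. A picture is of the moment at which its call begins: read the wrist's pose just before it. get_calibration takes no time and is no camera call; for the wrist camera it gives the pose at the moment of the call.
- r.finish_job(): hands the job in; it is judged then, once.
Trained networks look in the newest picture that a camera, given by its name, has taken for a name from the list of things; names that differ only in an ending like _2 or _b are one class to them, and where a whole thing is asked for, a point or a joint stands for the part that bears it (a point fixed in the world has none). Each returns a list of dicts, best first, with "p" (0 to 1); they miss things now and then, are a little off and sometimes report something else, mostly with a low value. They report only what shows in the picture. A call takes as long as a camera call.
- r.find_in(camera, name): "at" ([x, y, z] in m, in world coordinates, good to about 4 mm: the middle of the surface that is visible of it).
The state is a dict: "t": time; "joints": joint angles; "qvel": joint speeds; "tau": joint torques, N m; "eef_pos": TCP position; "tool_rot": TCP orientation; "force": force on the tool from outside, world axes, zero at the start; "moment": the same for the moment, N m; "gripper_width": opening from 0.0 (shut) to 1.0 (fully open); "finger_force": force on a finger pad.
Only numpy, scipy, OpenCV 4.12 (cv2) and the standard library are available. Lean on these libraries where they do the work, as an engineer would, in place of code of your own. Each camera call takes 0.05 s, during which the arm holds its last target. There are 200 camera calls.

TASK

Before the purification run, close the cartridge clamp: take the crank by its loose grip and wind it down, clockwise seen from above, keeping hold of the grip all the way, until you feel the plunger come up firmly on the cartridge hidden in the steel barrel. Leave it hand-tight, without crushing the cartridge, then let go; do not disturb the things lying around the clamp.

Things in the scene. Friction and masses are not known exactly. Their poses are not given: they have to be found in the camera images.
- sleeve: black upright grip sleeve of the crank with red bands, 28 mm across, 76 mm tall, free to spin on its pin (pin head 19 mm wide ends 6 mm above it). Origin at its centre, half-way up, z up. Its lower end is 7 mm above the top of the crank arm. Travels on a level circle of radius 70 mm about the hub. Running free, it takes a steady push of 4 to 6 N along the circle (screw friction).
- hub (a point): centre of the crank's hub on the vertical screw axis, at mid-thickness of the 10 mm thick steel crank arm, 50 mm below the sleeve's centre; x points along the arm to the sleeve. The hub is 32 mm across and stands 17 mm above this point; a balance weight lies 36 mm behind it.
- crank (a joint): crank angle, rad, grows clockwise from above (winding down); sinks 3.18 mm per rad; starts at 0 to 3, ends at 17.3, past any cartridge. Once the plunger is on the cartridge the push along the circle grows by about 9 N per rad over the free push: 2 N over is barely nipped, 4 to 7 N over is hand-tight, 13 N over crushes it. Held still, friction hides up to 4 N either way. Let go, it stays, or eases back a few degrees.
- nose: white plunger with two black O-rings, 43 mm across, 18 mm tall, on the screw's lower end; origin at the centre of its underside, z up. It sinks into the open top of the steel barrel (46 mm bore) and meets the cartridge 26 to 38 mm below the barrel's mouth, unseen, set by hidden spacers: 1.2 to 2.3 turns from the start.
- stand: fixed clamp stand: grey base 170 x 200 x 22 mm, two steel pillars 136 mm apart, grey crosshead with top 165 mm above the bench (pillar nuts to 175 mm), upright steel barrel 64 mm across in the middle, its mouth 105 mm above the bench. Origin on the bench under the screw axis, z up; y joins the pillars.
- amber: bystander: amber solvent bottle with blue cap, 86 mm in diameter, 180 mm tall; origin at the centre of its underside. Leave it alone.
- spanner: bystander: steel open-ended spanner, 160 mm long, lying flat; origin under its middle, x along it. Leave it alone.
- spare_mid (a point): bystander: spare cartridge, white upright cylinder with blue bands, 41 mm in diameter, 45 mm tall; the point is its centre. Leave it alone.
- vialtray: bystander: open blue plastic tray 110 x 160 x 35 mm; origin at the centre of its underside. Leave it alone.

How it is judged:
On the way, in this order (a step that is already met when the one before it is completed fails the run):
1. the plunger has been wound down by about a full turn, by the grip sleeve (distance of nose from where it was at the start of the episode above 0.019 m and contact force between the fingers and sleeve above 0.5 N), for 0.05 s.
2. the plunger presses on the cartridge while the grip is held (contact force between nose and anything else above 40 N and contact force between the fingers and sleeve above 0.5 N), for 0.1 s.
At the end, for the whole second after the job is handed in: the plunger presses on the cartridge with 40 to 300 N and stays put, the crank let go (contact force between nose and anything else between 40 and 300 N and linear speed of nose below 0.003 m/s); the robot touches nothing.
It fails at once if the cartridge is crushed (over 300 N) (contact force between nose and anything else above 300 N).
It fails at once if the crank is driven down without the fingers on its grip sleeve (velocity of joint crank above 0.4 rad/s and contact force between the fingers and sleeve below 0.1 N).
It fails at once if a bystander is disturbed (moved 20 mm) (distance of any of amber, spanner, spare_mid, vialtray from where it was at the start of the episode above 0.02 m).
It also fails if it takes over 70 s, if anything falls off the work surface, if the arm or the gripper's body presses on something with over 40 N, if the wrist force passes 120 N, or if a joint passes its speed limit or range.

## Working session

There is one attempt and no reset: what is moved stays moved. The work goes in short steps, Python scripts to look and compute and a tool call to move; the robot and the scene stay as the last step left them, time stands still between calls to the robot, and variables do not carry over. Pictures are saved under pics/ and viewed, at most 10 in all, crops included, and the job is handed in when it is done.

Besides the shell and the picture viewer there is one more tool, called after "Emit:" as name(argument=value, ...), one argument or row to a line, values as JSON. move_arm: Moves the arm, as the interface text tells. Its arguments: {"type":"object","properties":{"targets":{"type":"array"},"gripper":{"type":"number"},"newtons":{"type":"number"}},"required":["targets"]}

```bash
mkdir -p pics; ls; python3 - <<'E'
from cell import r
import cv2,numpy as np
s=r.observe();print(s)
for c in("side","top"):
    p,d=r.capture(c);cv2.imwrite(f"pics/{c}0.png",p[:,:,::-1])
    for n in("sleeve","hub","nose","stand","amber","spanner","spare_mid","vialtray"):
        print(c,n,[(np.round(x["at"],3).tolist(),round(x["p"],2)) for x in r.find_in(c,n)[:2]])
a=cv2.imread("pics/side0.png");b=cv2.imread("pics/top0.png")
cv2.imwrite("pics/both.png",cv2.resize(np.hstack([a,b]),(800,300)))
E
```

```text
pics
{'t': 0.0, 'joints': array([ 1.15880153,  0.53718515, -0.00443357,  1.53890268,  0.0025913 ,
        1.06725595, -0.07118394]), 'qvel': array([ 4.85509085e-04, -1.29801665e-03,  1.34569420e-05,  1.49212505e-03,
        1.21922796e-03, -1.20856286e-03,  1.67378399e-03]), 'tau': array([ 5.41851364e-05, -5.83401418e+01,  1.04900088e+00, -2.59103626e+01,
        1.23418137e-02,  9.49698966e-03, -1.58114852e-05]), 'eef_pos': array([ 0.22007976, -0.61093112,  0.23038929]), 'tool_rot': array([-3.09306267e+00, -5.40302575e-01,  6.60385890e-04]), 'force': array([0.40570226, 0.07194303, 0.53608661]), 'moment': array([ 0.02854376, -0.0436221 ,  0.09321357]), 'finger_force': 0.0, 'gripper_width': 0.9994772548982955}
side sleeve [([0.595, -0.024, 0.291], 0.61)]
side hub [([0.588, -0.019, 0.253], 0.68)]
side nose []
side stand [([0.52, 0.006, 0.022], 0.56)]
side amber [([0.66, 0.344, 0.006], 0.7)]
side spanner [([0.447, -0.318, 0.007], 0.75), ([0.59, -0.021, 0.25], 0.62)]
side spare_mid [([0.614, -0.336, 0.049], 0.42)]
side vialtray [([0.661, 0.348, 0.004], 0.64), ([0.614, -0.338, 0.049], 0.5)]
top sleeve [([0.59, -0.028, 0.322], 0.7), ([0.555, -0.022, 0.247], 0.34)]
top hub [([0.554, -0.026, 0.246], 0.94), ([0.472, 0.305, 0.124], 0.71)]
top nose []
top stand [([0.52, -0.023, 0.021], 0.84), ([0.447, -0.315, 0.007], 0.15)]
top amber [([0.469, 0.306, 0.126], 0.82)]
top spanner [([0.447, -0.312, 0.006], 0.87), ([0.555, -0.024, 0.247], 0.39)]
top spare_mid [([0.609, -0.342, 0.043], 0.82)]
top vialtray [([0.653, 0.374, 0.01], 0.9)]
```

View pics/top0.png

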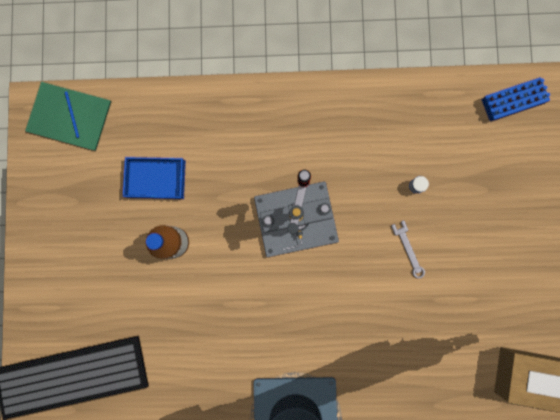

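View pics/side0.png

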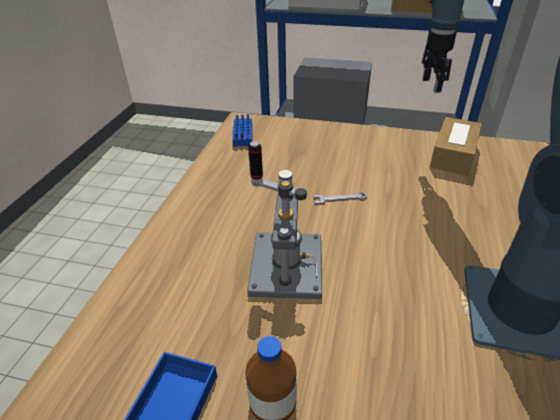

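Top view: hub at about (297,212), sleeve at (304,178), pointing away from the robot (up is +x, left is +y). Side view: black sleeve at (256,160), hub at (286,185). Now the point cloud.

```bash
cat > h.py <<'E'
from cell import r
import numpy as np
def cloud(c):
    p,d=r.capture(c);k=r.get_calibration(c);T=np.array(k["world_from_camera"])
    v,u=np.indices(d.shape);X=np.stack([(u-k["cx"])/k["fx"]*d,-(v-k["cy"])/k["fy"]*d,-d],-1)
    return p,d,X@T[:3,:3].T+T[:3,3]
E
python3 - <<'E'
from h import *
print({k:np.round(v,3).tolist() for k,v in r.get_calibration("top").items()})
print({k:np.round(v,3).tolist() for k,v in r.get_calibration("side").items()})
for c in("top","side"):
    p,d,W=cloud(c)
    m=(d>0)&(abs(W[...,0]-.55)<.15)&(abs(W[...,1]+.02)<.15)&(W[...,2]>.12)
    P=W[m];C=p[m]
    z=P[:,2];print(c,np.histogram(z,np.arange(.12,.36,.01)))
    o=np.argsort(-z)
    if c=="top":
        for i in o[:170]: print(np.round(P[i]*1000).astype(int),C[i],end=';')
    else:
        for lo in np.arange(.2,.35,.01):
            q=P[(z>=lo)&(z<lo+.01)]
            if len(q): print(round(lo,2),len(q),q.min(0).round(3),q.max(0).round(3))
        dk=(C.max(1)<70)&(z>.2)
        dr=(C[:,0].astype(int)-C[:,1]>50)&(z>.24); 
        print(P[dr].mean(0),P[dr].min(0),P[dr].max(0))
E
```

```text
{'fx': 445.935, 'fy': 445.935, 'cx': 279.614, 'cy': 212.161, 'world_from_camera': [[-0.025, 0.996, -0.081, 0.451], [-0.999, -0.028, -0.032, -0.01], [-0.034, 0.08, 0.996, 1.221], [0.0, 0.0, 0.0, 1.0]]}
{'fx': 422.866, 'fy': 422.866, 'cx': 284.793, 'cy': 208.819, 'world_from_camera': [[-0.972, 0.135, -0.192, 0.354], [-0.234, -0.613, 0.755, 0.686], [-0.016, 0.779, 0.627, 0.763], [0.0, 0.0, 0.0, 1.0]]}
top (array([  0,   0,   7,  31, 978, 208,  38,   0,   0,   0,   1, 154, 261,
        54,  10,   5,  10,  10,   5,  33, 115,   7,   0]), array([0.12, 0.13, 0.14, 0.15, 0.16, 0.17, 0.18, 0.19, 0.2 , 0.21, 0.22,
       0.23, 0.24, 0.25, 0.26, 0.27, 0.28, 0.29, 0.3 , 0.31, 0.32, 0.33,
       0.34, 0.35]))
[591 -29 332] [146 143 150];[591 -27 331] [119 118 121];[597 -37 331] [169 165 171];[589 -31 331] [127 123 129];[597 -35 330] [168 163 171];[597 -39 330] [166 161 170];[593 -27 330] [146 143 152];[603 -35 330] [159 156 161];[595 -37 330] [170 168 173];[605 -35 330] [130 128 134];[603 -37 330] [153 151 156];[591 -37 330] [150 149 154];[593 -29 329] [160 155 163];[597 -25 329] [136 133 139];[59
[... 4517 characters left out ...]

0.22 47 [ 0.484 -0.023  0.221] [0.604 0.006 0.23 ]
0.23 276 [ 0.484 -0.035  0.23 ] [0.61  0.008 0.24 ]
0.24 245 [ 0.484 -0.034  0.24 ] [0.611 0.007 0.25 ]
0.25 82 [ 0.524 -0.035  0.25 ] [ 0.609 -0.005  0.26 ]
0.26 49 [ 0.585 -0.037  0.26 ] [ 0.613 -0.017  0.27 ]
0.27 50 [ 0.585 -0.031  0.27 ] [ 0.611 -0.016  0.28 ]
0.28 54 [ 0.586 -0.033  0.28 ] [ 0.61  -0.017  0.29 ]
0.29 54 [ 0.585 -0.033  0.29 ] [ 0.613 -0.017  0.3  ]
0.3 61 [ 0.585 -0.04   0.3  ] [ 0.612 -0.017  0.31 ]
0.31 55 [ 0.585 -0.037  0.31 ] [ 0.61  -0.016  0.32 ]
0.32 93 [ 0.586 -0.039  0.32 ] [ 0.612 -0.018  0.33 ]
[ 0.59700886 -0.01961858  0.28938683] [ 0.58840449 -0.02366345  0.25197223] [ 0.60631663 -0.01610975  0.31758999]
```

Estimates in mm: sleeve (598,-32,284), hub axis (531,-13), arm angle about -16°. I'll raise the tool and move over the sleeve.

Emit:
move_arm(
  targets=[
    {"travel": [0, 0, 55], "rot": [0, 0, 0]},
    {"travel": [0, 0, 55], "rot": [0, 0, 0]},
    {"travel": [10, 20, 50], "rot": [0, 0, 0]},
    {"travel": [30, 46, 10], "rot": [0, 0, 0]},
    {"travel": [30, 46, 0], "rot": [0, 0, 0]},
  ],
  gripper=85,
  newtons=60,
)

```text
t: 1.62
eef_pos: [0.2912, -0.4988, 0.4028]
tool_rot: [3.092, 0.539, 0.002]
force: [0.1, 0.2, 0.2]
gripper_width: 0.997
finger_force: 0.0
```

Emit:
move_arm(
  targets=[
    {"travel": [30, 46, 0], "rot": [0, 0, 0]},
    {"travel": [30, 46, 0], "rot": [0, 0, 0]},
    {"travel": [30, 46, 0], "rot": [0, 0, 0]},
    {"travel": [30, 46, 0], "rot": [0, 0, 0]},
    {"travel": [30, 46, 0], "rot": [0, 0, 0]},
  ],
)

```text
t: 2.25
eef_pos: [0.441, -0.268, 0.4016]
tool_rot: [3.094, 0.54, 0.001]
force: [1.1, -0.1, 0.4]
gripper_width: 0.995
finger_force: 0.0
```

Emit:
move_arm(
  targets=[
    {"travel": [31, 47, 0], "rot": [0, 0, 0]},
    {"travel": [31, 47, 0], "rot": [0, 0, 0]},
    {"travel": [31, 47, 0], "rot": [0, 0, 0]},
    {"travel": [31, 47, 0], "rot": [0, 0, 0]},
    {"travel": [30, 46, 0], "rot": [0, 0, 0]},
  ],
)

```text
t: 2.88
eef_pos: [0.5951, -0.0341, 0.4015]
tool_rot: [3.095, 0.54, 0.001]
force: [0.7, -0.1, -0.3]
gripper_width: 0.999
finger_force: 0.0
```

```bash
python3 - <<'E'
from h import *
import cv2
s=r.observe();print(s["eef_pos"],s["joints"].round(2),s["tool_rot"])
p,d,W=cloud("wrist");cv2.imwrite("pics/w1.png",p[:,:,::-1])
print([(x["at"],x["p"]) for x in r.find_in("wrist","sleeve")],[(x["at"],x["p"]) for x in r.find_in("wrist","hub")])
for lo,hi in((.325,.335),(.315,.325),(.25,.31),(.244,.256)):
    m=(d>0)&(W[...,2]>lo)&(W[...,2]<hi)&(np.hypot(W[...,0]-.56,W[...,1]+.02)<.09);q=W[m]
    if len(q):
        print(lo,len(q),q.min(0),q.max(0),np.median(q,0))
E
```

```text
[ 0.59514652 -0.03405296  0.40146152] [ 0.26  0.34 -0.38  1.44  0.13  1.38 -1.35] [3.09458224e+00 5.39913563e-01 6.21577915e-04]
[([0.6075, -0.0279, 0.3196], 0.87)] [([0.5693, -0.0279, 0.2532], 0.66), ([0.5543, -0.0078, 0.1621], 0.61)]
0.325 531 [ 0.59152609 -0.03137154  0.32562168] [ 0.60963882 -0.01296818  0.3301961 ] [ 0.60100151 -0.02196758  0.32809462]
0.315 653 [ 0.58697549 -0.03608413  0.31501526] [ 0.61459241 -0.007964    0.32484111] [ 0.60671041 -0.01949206  0.32152764]
0.25 749 [ 0.52378424 -0.03461502  0.25005879] [0.61462429 0.00375211 0.30999885] [ 0.60962901 -0.01247768  0.26994347]
0.244 786 [ 0.49681015 -0.03197359  0.24400593] [0.61461214 0.01100271 0.25596976] [ 0.53483584 -0.00509415  0.24761603]
```

View pics/w1.png

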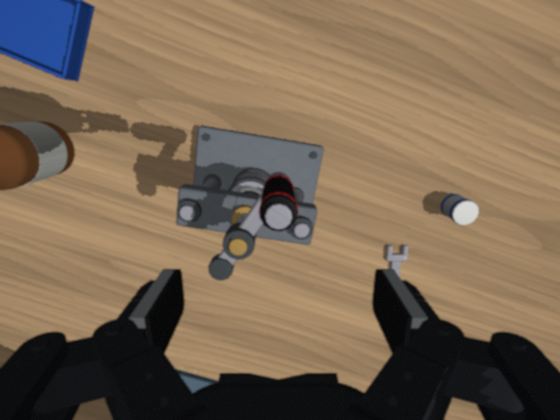

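Wrist view: pin head at (278,214), hub at (238,243). It puts the sleeve 10 mm off from the other cameras. The arm was probably still settling between the picture and the calibration call, so I'll measure again.

```bash
python3 - <<'E'
from h import *
print(r.observe()["eef_pos"])
p,d,W=cloud("wrist");print(r.observe()["eef_pos"])
for lo,hi in((.325,.335),(.315,.325),(.246,.256)):
    m=(d>0)&(W[...,2]>lo)&(W[...,2]<hi)&(np.hypot(W[...,0]-.56,W[...,1]+.02)<.09);q=W[m]
    print(lo,len(q),q.min(0),q.max(0),np.median(q,0))
m=(d>0)&(W[...,2]>.247)&(W[...,2]<.26)&(np.hypot(W[...,0]-.531,W[...,1]+.013)<.03);q=W[m];print(len(q),q.min(0),q.max(0))
E
```

```text
[ 0.59499058 -0.03174008  0.40082617]
[ 0.59444235 -0.03450404  0.40096153]
0.325 535 [ 0.58858139 -0.04391442  0.32606029] [ 0.60665004 -0.02551292  0.33086039] [ 0.59781616 -0.03429355  0.32872359]
0.315 657 [ 0.58428292 -0.04886723  0.31503389] [ 0.61155953 -0.02034817  0.32462697] [ 0.60362795 -0.0314833   0.32225261]
0.246 752 [ 0.51406923 -0.0450089   0.2460287 ] [ 0.61123104 -0.00147689  0.255825  ] [ 0.53169887 -0.01706277  0.24836673]
667 [ 0.51444773 -0.03244569  0.24700117] [ 0.54501458 -0.00210194  0.25356721]
```

Emit:
move_arm(
  targets=[
    {"travel": [3, 0, -30], "rot": [0, 0, 0]},
    {"travel": [0, 0, -34], "rot": [0, 0, 0]},
    {"travel": [0, 0, -30], "rot": [0, 0, 0]},
    {"travel": [0, 0, -25], "rot": [0, 0, 0]},
    {"travel": [0, 0, -15], "rot": [0, 0, 0]},
  ],
)

```text
t: 3.7
eef_pos: [0.5964, -0.0375, 0.2663]
tool_rot: [3.095, 0.537, -0.002]
force: [-0.3, -0.7, -0.4]
gripper_width: 0.997
finger_force: 0.0
```

Emit:
move_arm(
  targets=[
    {"travel": [0, 0, 0], "rot": [0, 0, 0]},
    {"travel": [0, 0, 0], "rot": [0, 0, 0]},
    {"travel": [0, 0, 0], "rot": [0, 0, 0]},
    {"travel": [0, 0, 0], "rot": [0, 0, 0]},
    {"travel": [0, 0, 0], "rot": [0, 0, 0]},
  ],
  gripper=20,
  newtons=60,
)

```text
t: 4.32
eef_pos: [0.5978, -0.0351, 0.2686]
tool_rot: [3.095, 0.541, 0.002]
force: [-1.7, 0.3, 5.4]
gripper_width: 0.311
finger_force: 58.6
```

```bash
python3 - <<'E'
from h import *
import cv2
p,d=r.capture("side");cv2.imwrite("pics/s2.png",cv2.resize(p[60:300,150:430,::-1],None,fx=2,fy=2))
E
```

```text
(no output)
```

View pics/s2.png

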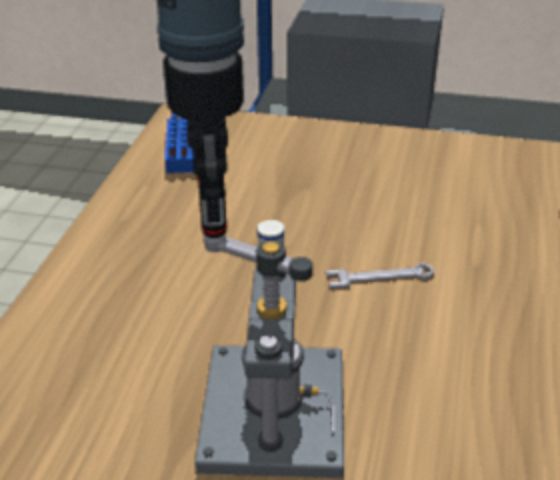

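Sleeve is gripped at (213,220). I'll print a table of 12° rows and fit the circle after the first arc.

```bash
cat > tab.py <<'E'
import numpy as np
th=np.radians(-15-np.arange(0,361,12));P=70*np.c_[np.cos(th),np.sin(th)]
P=np.round(P,1);D=np.diff(P,axis=0).round(1)
for i in range(0,30,5): print(-15-12*i,[[*map(float,x),-.7 if k%3 else -.6] for k,x in enumerate(D[i:i+5])])
E
python3 tab.py
```

```text
-15 [[-5.2, -13.7, -0.6], [-8.0, -12.3, -0.7], [-10.3, -10.3, -0.7], [-12.3, -8.0, -0.6], [-13.7, -5.2, -0.7]]
-75 [[-14.4, -2.3, -0.6], [-14.7, 0.8, -0.7], [-14.1, 3.7, -0.7], [-13.0, 6.7, -0.6], [-11.4, 9.2, -0.7]]
-135 [[-9.2, 11.4, -0.6], [-6.7, 13.0, -0.7], [-3.7, 14.1, -0.7], [-0.8, 14.7, -0.6], [2.3, 14.4, -0.7]]
-195 [[5.2, 13.7, -0.6], [8.0, 12.3, -0.7], [10.3, 10.3, -0.7], [12.3, 8.0, -0.6], [13.7, 5.2, -0.7]]
-255 [[14.4, 2.3, -0.6], [14.7, -0.8, -0.7], [14.1, -3.7, -0.7], [13.0, -6.7, -0.6], [11.4, -9.2, -0.7]]
-315 [[9.2, -11.4, -0.6], [6.7, -13.0, -0.7], [3.7, -14.1, -0.7], [0.8, -14.7, -0.6], [-2.3, -14.4, -0.7]]
```

Emit:
move_arm(
  targets=[
    {"travel": [-5.2, -13.7, -0.6], "rot": [0, 0, 0]},
    {"travel": [-8.0, -12.3, -0.7], "rot": [0, 0, 0]},
    {"travel": [-10.3, -10.3, -0.7], "rot": [0, 0, 0]},
    {"travel": [-12.3, -8.0, -0.6], "rot": [0, 0, 0]},
    {"travel": [-13.7, -5.2, -0.7], "rot": [0, 0, 0]},
  ],
)

```text
t: 5.0
eef_pos: [0.5492, -0.0833, 0.2653]
tool_rot: [-3.093, -0.542, -0.007]
force: [2.9, 6.8, 4.2]
gripper_width: 0.312
finger_force: 59.0
```

Emit:
move_arm(
  targets=[
    {"travel": [-14.4, -2.3, -0.6], "rot": [0, 0, 0]},
    {"travel": [-14.7, 0.8, -0.7], "rot": [0, 0, 0]},
    {"travel": [-14.1, 3.7, -0.7], "rot": [0, 0, 0]},
    {"travel": [-13.0, 6.7, -0.6], "rot": [0, 0, 0]},
    {"travel": [-11.4, 9.2, -0.7], "rot": [0, 0, 0]},
  ],
)

```text
t: 5.62
eef_pos: [0.4826, -0.0669, 0.2621]
tool_rot: [3.093, 0.54, 0.011]
force: [8.4, 1.9, 0.9]
gripper_width: 0.318
finger_force: 58.9
```

Emit:
move_arm(
  targets=[
    {"travel": [-9.2, 11.4, -0.6], "rot": [0, 0, 0]},
    {"travel": [-6.7, 13.0, -0.7], "rot": [0, 0, 0]},
    {"travel": [-3.7, 14.1, -0.7], "rot": [0, 0, 0]},
    {"travel": [-0.8, 14.7, -0.6], "rot": [0, 0, 0]},
    {"travel": [2.3, 14.4, -0.7], "rot": [0, 0, 0]},
  ],
)

```text
t: 6.25
eef_pos: [0.462, -0.0004, 0.2586]
tool_rot: [3.093, 0.538, -0.0]
force: [-3.2, -3.3, 10.9]
gripper_width: 0.312
finger_force: 59.9
```

Emit:
move_arm(
  targets=[
    {"travel": [5.2, 13.7, -0.6], "rot": [0, 0, 0]},
    {"travel": [8.0, 12.3, -0.7], "rot": [0, 0, 0]},
    {"travel": [10.3, 10.3, -0.7], "rot": [0, 0, 0]},
    {"travel": [12.3, 8.0, -0.6], "rot": [0, 0, 0]},
    {"travel": [13.7, 5.2, -0.7], "rot": [0, 0, 0]},
  ],
)

```text
t: 6.88
eef_pos: [0.5112, 0.0517, 0.2552]
tool_rot: [-3.094, -0.542, 0.001]
force: [-4.5, 1.4, 11.6]
gripper_width: 0.316
finger_force: 60.1
```

Emit:
move_arm(
  targets=[
    {"travel": [14.4, 2.3, -0.6], "rot": [0, 0, 0]},
    {"travel": [14.7, -0.8, -0.7], "rot": [0, 0, 0]},
    {"travel": [14.1, -3.7, -0.7], "rot": [0, 0, 0]},
    {"travel": [13.0, -6.7, -0.6], "rot": [0, 0, 0]},
    {"travel": [11.4, -9.2, -0.7], "rot": [0, 0, 0]},
  ],
)

```text
t: 7.5
eef_pos: [0.5796, 0.0342, 0.2519]
tool_rot: [-3.092, -0.543, -0.002]
force: [-3.1, 3.6, 9.3]
gripper_width: 0.313
finger_force: 59.7
```

Emit:
move_arm(
  targets=[
    {"travel": [9.2, -11.4, -0.6], "rot": [0, 0, 0]},
    {"travel": [6.7, -13.0, -0.7], "rot": [0, 0, 0]},
    {"travel": [3.7, -14.1, -0.7], "rot": [0, 0, 0]},
    {"travel": [0.8, -14.7, -0.6], "rot": [0, 0, 0]},
    {"travel": [-2.3, -14.4, -0.7], "rot": [0, 0, 0]},
  ],
)

```text
t: 8.12
eef_pos: [0.5981, -0.0338, 0.2486]
tool_rot: [-3.092, -0.543, -0.004]
force: [-1.7, 4.7, 7.0]
gripper_width: 0.313
finger_force: 59.7
```

Emit:
move_arm(
  targets=[
    {"travel": [-5.2, -13.7, -0.6], "rot": [0, 0, 0]},
    {"travel": [-8.0, -12.3, -0.7], "rot": [0, 0, 0]},
    {"travel": [-10.3, -10.3, -0.7], "rot": [0, 0, 0]},
    {"travel": [-12.3, -8.0, -0.6], "rot": [0, 0, 0]},
    {"travel": [-13.7, -5.2, -0.7], "rot": [0, 0, 0]},
  ],
)

```text
t: 8.75
eef_pos: [0.5491, -0.0833, 0.2453]
tool_rot: [-3.093, -0.542, -0.007]
force: [2.5, 5.9, 4.9]
gripper_width: 0.314
finger_force: 59.6
```

Emit:
move_arm(
  targets=[
    {"travel": [-14.4, -2.3, -0.6], "rot": [0, 0, 0]},
    {"travel": [-14.7, 0.8, -0.7], "rot": [0, 0, 0]},
    {"travel": [-14.1, 3.7, -0.7], "rot": [0, 0, 0]},
  ],
)

```text
t: 9.12
eef_pos: [0.5065, -0.0816, 0.2434]
tool_rot: [-3.094, -0.541, -0.009]
force: [7.0, 5.3, 1.8]
gripper_width: 0.309
finger_force: 59.3
```

Emit:
move_arm(
  targets=[
    {"travel": [-13.0, 6.7, -0.6], "rot": [0, 0, 0]},
    {"travel": [-11.4, 9.2, -0.7], "rot": [0, 0, 0]},
    {"travel": [-9.2, 11.4, -0.6], "rot": [0, 0, 0]},
  ],
)

```text
t: 9.5
eef_pos: [0.4729, -0.0558, 0.2414]
tool_rot: [3.093, 0.539, 0.008]
force: [7.9, 0.4, 0.9]
gripper_width: 0.311
finger_force: 59.1
```

Emit:
move_arm(
  targets=[
    {"travel": [-6.7, 13.0, -0.7], "rot": [0, 0, 0]},
    {"travel": [-3.7, 14.1, -0.7], "rot": [0, 0, 0]},
    {"travel": [-0.8, 14.7, -0.6], "rot": [0, 0, 0]},
  ],
)

```text
t: 9.88
eef_pos: [0.4603, -0.0148, 0.2393]
tool_rot: [3.093, 0.538, 0.002]
force: [2.1, -4.2, 6.8]
gripper_width: 0.312
finger_force: 59.9
```

Emit:
move_arm(
  targets=[
    {"travel": [2.3, 14.4, -0.7], "rot": [0, 0, 0]},
    {"travel": [5.2, 13.7, -0.6], "rot": [0, 0, 0]},
    {"travel": [8.0, 12.3, -0.7], "rot": [0, 0, 0]},
  ],
)

```text
t: 10.25
eef_pos: [0.4746, 0.0267, 0.2373]
tool_rot: [3.094, 0.54, -0.002]
force: [-4.8, -2.7, 12.1]
gripper_width: 0.319
finger_force: 60.4
```

Emit:
move_arm(
  targets=[
    {"travel": [10.3, 10.3, -0.7], "rot": [0, 0, 0]},
    {"travel": [12.3, 8.0, -0.6], "rot": [0, 0, 0]},
  ],
)

```text
t: 10.5
eef_pos: [0.4972, 0.046, 0.2359]
tool_rot: [3.094, 0.542, -0.002]
force: [-5.1, -0.2, 13.2]
gripper_width: 0.308
finger_force: 60.2
```

Emit:
move_arm(
  targets=[
    {"travel": [13.7, 5.2, -0.7], "rot": [0, 0, 0]},
    {"travel": [14.4, 2.3, -0.6], "rot": [0, 0, 0]},
    {"travel": [14.7, -0.8, -0.7], "rot": [0, 0, 0]},
  ],
)

```text
t: 10.88
eef_pos: [0.5404, 0.0537, 0.2339]
tool_rot: [-3.093, -0.543, 0.001]
force: [-3.2, 1.5, 10.7]
gripper_width: 0.309
finger_force: 60.0
```

Emit:
move_arm(
  targets=[
    {"travel": [14.1, -3.7, -0.7], "rot": [0, 0, 0]},
    {"travel": [13.0, -6.7, -0.6], "rot": [0, 0, 0]},
    {"travel": [11.4, -9.2, -0.7], "rot": [0, 0, 0]},
  ],
)

```text
t: 11.25
eef_pos: [0.579, 0.0348, 0.232]
tool_rot: [-3.091, -0.544, 0.0]
force: [-4.8, 3.9, 11.8]
gripper_width: 0.317
finger_force: 60.1
```

Emit:
move_arm(
  targets=[
    {"travel": [9.2, -11.4, -0.6], "rot": [0, 0, 0]},
    {"travel": [6.7, -13.0, -0.7], "rot": [0, 0, 0]},
  ],
)

```text
t: 11.5
eef_pos: [0.5947, 0.0124, 0.2309]
tool_rot: [-3.089, -0.545, -0.0]
force: [-6.3, 10.3, 11.4]
gripper_width: 0.31
finger_force: 60.3
```

Emit:
move_arm(
  targets=[
    {"travel": [0, 0, 0], "rot": [0, 0, 0]},
  ],
)

```text
t: 11.62
eef_pos: [0.5955, 0.0102, 0.2308]
tool_rot: [-3.092, -0.542, -0.003]
force: [-0.8, 4.6, 8.1]
gripper_width: 0.313
finger_force: 60.2
```

```bash
python3 - <<'E'
from h import *
for i in range(4):
    s=r.observe();r.capture("side")
    v=s["eef_pos"][:2]-[.530,-.016];a=np.arctan2(v[1],v[0]);print(s["eef_pos"].round(4),np.degrees(a),np.hypot(*v),s["force"].round(1),-(s["force"][0]*np.sin(a)-s["force"][1]*np.cos(a)))
E
```

```text
[0.5955 0.0102 0.2308] 21.762076316251285 0.07056243819344132 [-0.8  4.6  8.1] 4.544018003397196
[0.5955 0.0102 0.2309] 21.77471973507604 0.07056196779474144 [-0.5  4.4  7.7] 4.256741874105545
[0.5955 0.0101 0.2308] 21.75624503293938 0.07053345966897594 [-1.1  5.1  7.7] 5.192529271421494
[0.5955 0.0101 0.2308] 21.75026568642629 0.07052634108752469 [-0.4  4.2  6.8] 4.055460949917534
```

Emit:
move_arm(
  targets=[
    {"travel": [0.8, -2.3, -0.1], "rot": [0, 0, 0]},
    {"travel": [0.8, -2.3, -0.1], "rot": [0, 0, 0]},
  ],
)

```text
t: 12.08
eef_pos: [0.5962, 0.0085, 0.2307]
tool_rot: [-3.088, -0.546, -0.001]
force: [-3.8, 10.1, 8.6]
gripper_width: 0.314
finger_force: 60.1
```

Push is about 6.4 N over the free value, which is hand-tight. Now settle, open, and lift off.

Emit:
move_arm(
  targets=[
    {"travel": [0, 0, 0], "rot": [0, 0, 0]},
    {"travel": [0, 0, 0], "rot": [0, 0, 0]},
    {"travel": [0, 0, 0], "rot": [0, 0, 0]},
  ],
)

```text
t: 12.45
eef_pos: [0.5963, 0.0082, 0.2307]
tool_rot: [-3.089, -0.546, -0.002]
force: [-2.6, 9.0, 9.2]
gripper_width: 0.314
finger_force: 60.1
```

Emit:
move_arm(
  targets=[
    {"travel": [0, 0, 0], "rot": [0, 0, 0]},
    {"travel": [0, 0, 0], "rot": [0, 0, 0]},
    {"travel": [0, 0, 0], "rot": [0, 0, 0]},
    {"travel": [0, 0, 0], "rot": [0, 0, 0]},
  ],
  gripper=80,
)

```text
t: 12.95
eef_pos: [0.5967, 0.0024, 0.2294]
tool_rot: [3.094, 0.539, -0.0]
force: [0.0, 0.1, -0.7]
gripper_width: 0.939
finger_force: 0.0
```

```bash
python3 - <<'E'
from h import *
import cv2
print(r.observe()["force"],r.observe()["eef_pos"],r.observe()["gripper_width"])
p,d,W=cloud("side")
m=(d>0)&(np.hypot(W[...,0]-.596,W[...,1]-.01)<.03)&(W[...,2]>.21)&(W[...,2]<.24);q=W[m];print(len(q),q.min(0),q.max(0))
cv2.imwrite("pics/s3.png",cv2.resize(p[60:300,150:430,::-1],None,fx=2,fy=2))
E
```

```text
[ 0.04669679  0.06958999 -0.71739673] [0.59674307 0.00235364 0.22936696] 0.9394775934010375
45 [0.57378066 0.02433284 0.2119451 ] [0.60091388 0.03990149 0.2398021 ]
```

View pics/s3.png

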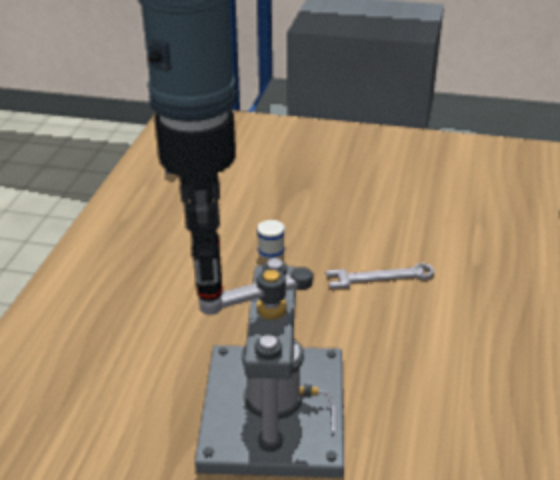

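The fingers are open around the sleeve at about (208,290) and nothing touches. Lifting.

Emit:
move_arm(
  targets=[
    {"travel": [0, 0, 25], "rot": [0, 0, 0]},
    {"travel": [0, 0, 40], "rot": [0, 0, 0]},
    {"travel": [0, 0, 50], "rot": [0, 0, 0]},
    {"travel": [0, 0, 25], "rot": [0, 0, 0]},
    {"travel": [0, 0, 0], "rot": [0, 0, 0]},
  ],
)

```text
t: 13.62
eef_pos: [0.5978, 0.003, 0.3716]
tool_rot: [3.094, 0.54, 0.007]
force: [-0.3, 0.2, -1.2]
gripper_width: 0.936
finger_force: 0.0
```

```bash
python3 - <<'E'
from h import *
for i in range(4): p,d,W=cloud("wrist")
P=[]
m=(d>0)&(W[...,2]>.265)&(W[...,2]<.29)&(np.hypot(W[...,0]-.53,W[...,1]+.016)<.09);q=W[m]
c=(q.min(0)+q.max(0))/2;print(len(q),q.min(0),q.max(0),"angle",np.degrees(np.arctan2(c[1]+.016,c[0]-.53)))
E
```

```text
778 [0.5729733  0.01321737 0.26501456] [0.60069929 0.0415472  0.2899538 ] angle 37.35394612279861
```

```bash
python3 - <<'E'
from h import *
for i in range(8):
    p,d,W=cloud("wrist")
    m=(d>0)&(W[...,2]>.265)&(W[...,2]<.29)&(np.hypot(W[...,0]-.53,W[...,1]+.016)<.09);q=W[m]
    c=(q.min(0)+q.max(0))/2
    if i%3==0: print(q.min(0),q.max(0),"angle",np.degrees(np.arctan2(c[1]+.016,c[0]-.53)))
m=(d>0)&(W[...,2]>.275)&(W[...,2]<.29)&(np.hypot(W[...,0]-.53,W[...,1]+.016)<.09);print(np.median(W[m],0))
m=(d>0)&(W[...,2]>.19)&(W[...,2]<.213)&(np.hypot(W[...,0]-.53,W[...,1]+.016)<.03);q=W[m];print("hub",q.min(0),q.max(0))
for n in("spare_mid","spanner"):
    r.capture("top");print(n,r.find_in("top",n)[0]["at"])
s=r.observe();print(s["t"],s["force"])
E
```

```text
[0.5733764  0.01341937 0.26511065] [0.60079251 0.04163166 0.28991763] angle 37.32464412303921
[0.57317366 0.013423   0.26519116] [0.60073919 0.0415805  0.28992476] angle 37.37159587793982
[0.57358921 0.01330575 0.26503579] [0.60077893 0.04166695 0.2899001 ] angle 37.25163553520724
[0.5936911  0.02784901 0.28522998]
hub [ 0.50157756 -0.0407217   0.19009098] [0.55753789 0.00887187 0.21288406]
spare_mid [0.6046, -0.34, 0.0429]
spanner [0.4479, -0.3125, 0.0064]
14.425 [ 0.40745362  0.02158888 -0.26038595]
```

```bash
python3 -c "
from cell import r
print(r.finish_job())"
```

```text
the job is handed in; nothing more can be done
None
```

The clamp is wound down about 1.9 turns onto the cartridge, released and handed in. The last push was about 6 to 7 N over free running, and the crank then eased back about 17° on release, more than expected, leaving an estimated 3 to 4.5 N over (roughly 70 to 105 N on the cartridge, not measured directly); the spanner and spare cartridge measured where they started, and the job gave no verdict.

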